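# Put the row of seasonings back into the spice rack in the same order

### The arm

A 7-joint arm with a two-finger parallel gripper is mounted at the origin on a cart in front of the work surface, level with it; the furniture and walls round the work are solid. World frame = base frame: x ahead of the robot, y to its left, z up, the work surface at z = 0. Lengths are in m, angles in rad, forces in N, time in s.
With the tool pointing down it reaches from about 0.4 to 0.85 m from the base axis. Payload 6.9 kg.
Tool frame: the origin (TCP) lies at the very end of the fingers, on their centre line; the grasp point (between the pads) lies 19 mm behind it; z points along the fingers, y is the line along which they close (so a half turn about z gives the same grasp; the last joint's range is limited). The gripper opens to 85 mm and grips with 20 to 120 N. Pads are 22 mm wide; open, the fingers measure 114 mm over their backs; the gripper's body (76 mm by 85 mm) begins 54 mm behind the grasp point. The pads swing forward as they close: fully open they stand 13 mm farther back than shut.
Start: joints at [-1.01, 0.507, -0.238, 1.5, 0.126, 1.149, -0.155], TCP at [0.275, 0.561, 0.231] pointing down, gripper open.
Joint ranges: [-3.08, 3.08], [-0.24, 2.05], [-1.43, 1.35], [0, 2.5], [-1.52, 4.66], [0.17, 1.96], [-2.89, 2.89]. Speed limits (rad/s): [2.39, 2.39, 3.14, 3.14, 3.14, 3.14, 3.14].

### API

Orientations are given as a unit quaternion [w, x, y, z].
In Python, from station import sensors, eyes, workorder gives the robot as it stands.
- The arm moves only by the tool drive_tool, never from a script. Its arguments are lists of equal length, an entry for each row: "linear": the shift along the world's x, y, z as a fraction of full scale, a list of three; "delta_rot": the turn, a rotation vector about the world's x, y, z as a fraction of full scale, a list of three; "claw": the opening, from 0 (shut) to 1 (fully open). A call has exactly 5 rows; each row shifts and turns the commanded pose from where the row before left it; what a row does not reach is not made up. Full scale, the value 1, is 50 mm for a shift and 0.12 rad for a turn. A row lasts 1/10 s, in which the tool goes at most 50 mm and 8.59 degrees, less where a joint would pass 70% of its speed; a pose out of reach is approached as far as the arm can. A call with a number of a shift or a turn outside -1 to 1 is refused whole. A call with a gripper value outside its range is refused whole. The fingers move at their own pace and stop on an object; the grip force is fixed at half the most. Time passes only in rows, so rows that do not move let the fingers close, or fill a call up. It gives the time, the measured TCP pose, the force, the opening and the grip force at its end, in the units of the state.
- sensors.state(): the state, without advancing time (a new reading comes with each control period).
- eyes.grab_frame(name): name is "scene" or "top" or "wrist"; returns the picture (384x512x3 uint8, red, green, blue); there is no depth.
- eyes.get_calibration(name): a dict with "fx", "fy", "cx", "cy" (pixels), "dist" ([k1, k2, p1, p2, k3] as OpenCV has them; the pictures are not rectified), "pose" (4x4, takes a point from camera to world coordinates). Camera axes: x right, y down, z forward; pixel columns grow to the right and rows downward; lengths in m; the calibration is good to about 2 mm. A picture is of the moment at which its call begins: read the wrist's pose just before it. get_calibration takes no time and is no camera call; for the wrist camera it gives the pose at the moment of the call.
- workorder.job_done(): hands the job in; it is judged then, once.
The state is a dict: "t": time; "joint_positions": joint angles; "qvel": joint speeds; "joint_efforts": joint torques, N m; "position": TCP position; "tool_rot": TCP orientation; "wrist_force": force on the tool from outside, world axes, zero at the start; "ft_torque": the same for the moment, N m; "grip_width": finger opening in m; "finger_force": force on a finger pad.
Only numpy, scipy, OpenCV 4.12 (cv2) and the standard library are available. Lean on these libraries where they do the work, as an engineer would, in place of code of your own. Each camera call takes 0.05 s, during which the arm holds its last target. There are 200 camera calls.

### The job

Move the four seasonings from the cups of the steel tray into the pockets of the wooden spice rack, keeping the row in the same order from left to right, as the cook reaches for them without looking. Turn the square jar to match its pocket, and leave all four standing upright and fully down on the floors of their pockets. They are glass: set each one down gently, and do not tip any over on the way.

Things in the scene. Friction and masses are not known exactly. Their poses are not given: they have to be found in the camera images.
- salt_shaker: glass salt shaker with a grey perforated dome on top, round, 44 mm across, 90 mm high (full width up to about 70 mm, dome 34 mm), 0.1 kg. Origin at the centre of its underside, z up; at the start the underside is 6 mm above the worktop. It is round: any yaw will do
- square_jar: square glass jar, round yellow cap; flat sides 45 mm (its x) by 44 mm (its y), 100 mm high, 0.11 kg. Origin at the centre of its underside, z up; at the start the underside is 6 mm above the worktop. It starts turned up to 0.4 rad from square with the tray, and enters a rack pocket only with its sides about parallel to the pocket's (any of the four ways round)
- slim_jar: slim round spice jar with a dark brown cap and a pale label with a blue patch, 41 mm across, 105 mm high, 0.11 kg. Origin at the centre of its underside, z up; at the start the underside is 6 mm above the worktop. Any yaw will do
- dark_jar: slim round spice jar with a dark cap and a dark label with green, 41 mm across, 105 mm high, 0.11 kg. Origin at the centre of its underside, z up; at the start the underside is 6 mm above the worktop. Any yaw will do
- cup_salt: round white ceramic cup, 63 mm across and 16 mm high, 60 mm wide inside, fixed in the steel tray: the one in which the salt shaker stands at the start. Origin under its centre, 3 mm above the worktop; its floor lies 3 mm above the origin; axes as the tray's
- cup_square: round white ceramic cup, 63 mm across and 16 mm high, 60 mm wide inside, fixed in the steel tray: the one in which the square jar stands at the start. Origin under its centre, 3 mm above the worktop; its floor lies 3 mm above the origin; axes as the tray's
- cup_slim: round white ceramic cup, 63 mm across and 16 mm high, 60 mm wide inside, fixed in the steel tray: the one in which the slim jar with the pale label stands at the start. Origin under its centre, 3 mm above the worktop; its floor lies 3 mm above the origin; axes as the tray's
- cup_dark: round white ceramic cup, 63 mm across and 16 mm high, 60 mm wide inside, fixed in the steel tray: the one in which the jar with the dark label stands at the start. Origin under its centre, 3 mm above the worktop; its floor lies 3 mm above the origin; axes as the tray's
- tray: shallow steel tray, 80 mm (x) by 276 mm (y), rim 12 mm high, fixed, on which the four cups stand in a row at y = +96, +32, -32 and -96 mm. Origin on the worktop under its centre; its y axis runs along the row and points to the robot's left (turned by at most 0.25 rad), x points away from the robot
- rack: wooden spice rack: fixed, 84 (x) by 276 (y) by 34 mm high, with four square pockets in a row at x = 0, y = +96, +32, -32, -96 mm, each 54 mm square (sides parallel to the rack's), rims rounded 5 mm, 24 mm deep: floor 10 mm above the origin. Origin under its centre, 2 mm above the worktop; y along the row to the robot's left (turned at most 0.25 rad), x away from the robot
There are look-alikes about, which are no part of the job. What is shaped like the salt_shaker but orange is not meant.

How it is judged:
By the outcome, as a careful person would: the job done as asked, in the order asked, and still so for the second after the job is handed in, with the robot touching nothing.
It also fails if it takes over 122 s, if anything falls off the work surface, if the arm or the gripper's body presses on something with over 40 N, if the wrist force passes 120 N, or if a joint passes its speed limit or range.

## Working session

There is one attempt and no reset: what is moved stays moved. The work goes in short steps, Python scripts to look and compute and a tool call to move; the robot and the scene stay as the last step left them, time stands still between calls to the robot, and variables do not carry over. Pictures are saved under pics/ and viewed, at most 14 in all, crops included, and the job is handed in when it is done.

Besides the shell and the picture viewer there is one more tool, called after "Emit:" as name(argument=value, ...), one argument or row to a line, values as JSON. drive_tool: Moves the arm, as the interface text tells. Its arguments: {"type":"object","properties":{"linear":{"type":"array","items":{"type":"array","items":{"type":"number","minimum":-1,"maximum":1}}},"delta_rot":{"type":"array","items":{"type":"array","items":{"type":"number","minimum":-1,"maximum":1}}},"claw":{"type":"array","items":{"type":"number"}}},"required":["linear","delta_rot","claw"]}

```bash
mkdir -p pics; ls
python3 - <<'E'
from station import sensors, eyes
import cv2,numpy as np
np.set_printoptions(precision=4,suppress=True)
s=sensors.state();print(s)
for n in("scene","top"):
    im=eyes.grab_frame(n);cv2.imwrite(f"pics/{n}0.png",im[:,:,::-1]);c=eyes.get_calibration(n);print(n,c)
E
```

```text
pics
{'t': 0.0, 'joint_positions': array([-1.0095,  0.5083, -0.2375,  1.5011,  0.1257,  1.1489, -0.1548]), 'qvel': array([-0.0004,  0.001 ,  0.0003,  0.0001,  0.0014,  0.0011, -0.0013]), 'joint_efforts': array([ -0.    , -62.0591,  -2.1866, -24.9657,   0.0126,   0.0119,
        -0.    ]), 'position': array([0.275 , 0.5607, 0.2304]), 'tool_rot': array([-0.0002,  0.2259,  0.9741, -0.0009]), 'wrist_force': array([ 0.3895, -0.8069,  0.4021]), 'ft_torque': array([ 0.0628, -0.015 , -0.0142]), 'finger_force': 0.0, 'grip_width': 0.0852631619197136}
scene {'fx': 388.6953030023576, 'fy': 388.6953030023576, 'cx': 257.9476452657541, 'cy': 192.4834852993204, 'dist': array([-0.0658,  0.    ,  0.    ,  0.    ,  0.    ]), 'pose': array([[-0.8167, -0.2922,  0.4976,  0.0319],
       [-0.5768,  0.4365, -0.6905,  0.6196],
       [-0.0155, -0.8509, -0.5251,  0.4889],
       [ 0.    ,  0.    ,  0.    ,  1.    ]])}
top {'fx': 429.56837404172865, 'fy': 429.56837404172865, 'cx': 254.65266567264035, 'cy': 194.08361848945557, 'dist': array([-0.1426,  0.    ,  0.    ,  0.    ,  0.    ]), 'pose': array([[ 0.0059, -0.9885,  0.1509,  0.3059],
       [-1.    , -0.006 ,  0.0001,  0.0046],
       [ 0.0009, -0.1509, -0.9885,  1.0205],
       [ 0.    ,  0.    ,  0.    ,  1.    ]])}
```

View pics/scene0.png

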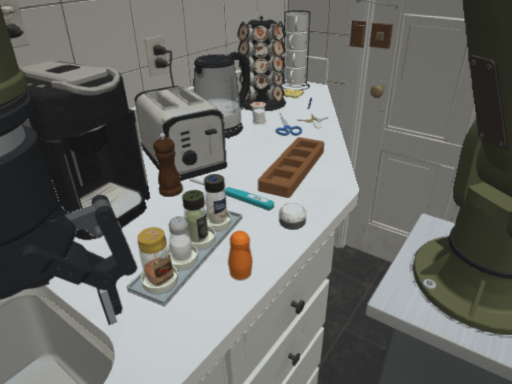

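View pics/top0.png

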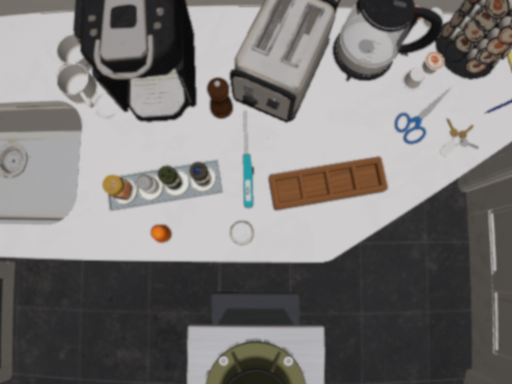

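The scene view shows the tray with four jars: yellow cap (155,260), salt (181,243), green label (195,215) and blue-patch label (216,200). The rack is at (293,165). In the top view the caps sit at about (115,185), (149,182), (171,178) and (200,173), and the rack is centred near (328,183).

Candidates:
- **Salt:** grey dome at scene (181,240), top (149,182). The orange lookalike at scene (240,255), top (160,233) and the white/orange one at (260,112), top (432,62) are not meant.
- **Slim and dark:** the two capped jars at scene (216,200) and (195,215). A crop will settle which is which.

```bash
cat > h.py <<'E'
import cv2,numpy as np
from station import sensors,eyes
np.set_printoptions(precision=4,suppress=True)
def ray(c,uv,z):
    "pixels -> world points on plane z"
    K=np.array([[c['fx'],0,c['cx']],[0,c['fy'],c['cy']],[0,0,1]])
    p=cv2.undistortPoints(np.float64(uv).reshape(-1,1,2),K,np.array(c['dist'])).reshape(-1,2)
    P=np.array(c['pose']);d=np.c_[p,np.ones(len(p))]@P[:3,:3].T
    return P[:3,3]+d*((z-P[2,3])/d[:,2])[:,None]
def pix(c,X):
    P=np.linalg.inv(np.array(c['pose']));K=np.array([[c['fx'],0,c['cx']],[0,c['fy'],c['cy']],[0,0,1]])
    return cv2.projectPoints(np.float64(X).reshape(-1,1,3),cv2.Rodrigues(P[:3,:3])[0],P[:3,3],K,np.array(c['dist']))[0].reshape(-1,2)
def yaw(q):
    w,x,y,z=q
    return np.arctan2(1-2*(x*x+z*z),2*(x*y-w*z))  # angle of tool y axis
E
python3 - <<'E'
from h import *
im=cv2.imread("pics/scene0.png");cv2.imwrite("pics/crop0.png",cv2.resize(im[160:310,120:290],None,fx=4,fy=4,interpolation=cv2.INTER_CUBIC)[:600])
t=cv2.imread("pics/top0.png");c=eyes.get_calibration("top")
hsv=cv2.cvtColor(t,cv2.COLOR_BGR2HSV)
m=cv2.inRange(hsv,(3,90,40),(18,255,200));m[:,:262]=0;m[:150]=0;m[215:]=0;m[:,400:]=0
r=cv2.minAreaRect(np.argwhere(m)[:,::-1].astype(np.float32));b=cv2.boxPoints(r);print("rack",b);W=ray(c,b,.036);print(W,W.mean(0))
e=np.diff(W,axis=0);print(np.linalg.norm(e,axis=1),np.arctan2(e[:,1],e[:,0]))
for n,uv in dict(sq=(115,185),salt=(149,182),d=(171,178),s=(200,173)).items(): print(n,ray(c,[uv],.105))
print(ray(c,[(110,209),(222,192),(219,161),(107,180)],.006))
print(yaw(sensors.state()['tool_rot']))
E
```

```text
rack [[268.4598 175.3033]
 [381.131  155.8292]
 [386.9821 189.6821]
 [274.3109 209.1562]]
[[ 0.5007 -0.0274  0.036 ]
 [ 0.5503 -0.2964  0.036 ]
 [ 0.4686 -0.307   0.036 ]
 [ 0.4213 -0.041   0.036 ]] [ 0.4852 -0.1679  0.036 ]
[0.2736 0.0824 0.2702] [-1.3887 -3.0126  1.7467]
sq [[0.464  0.3115 0.105 ]]
salt [[0.471  0.2355 0.105 ]]
d [[0.48   0.1872 0.105 ]]
s [[0.4914 0.1239 0.105 ]]
[[0.4222 0.3539 0.006 ]
 [0.4653 0.0828 0.006 ]
 [0.5413 0.0914 0.006 ]
 [0.4934 0.3656 0.006 ]]
1.1149991304982123
```

View pics/crop0.png

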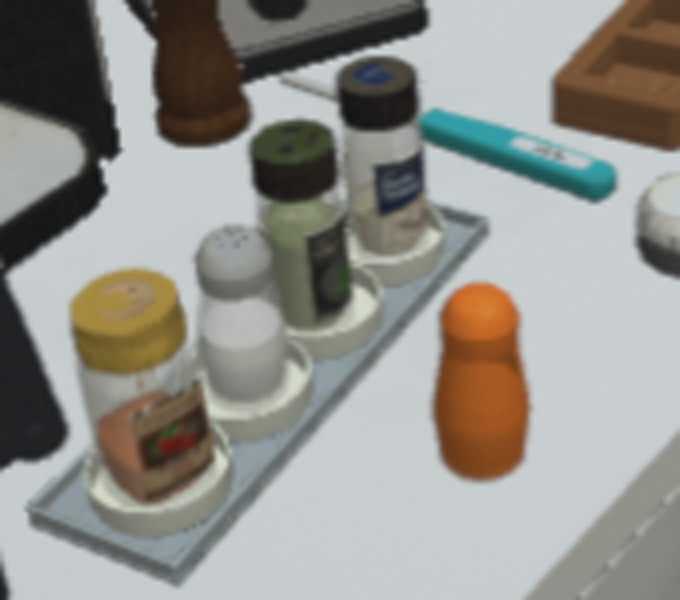

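The crop shows, left to right: square jar (yellow cap), salt shaker (grey dome), dark jar (green label) and slim jar (pale label with blue patch). The orange shaker is the lookalike. I'll move above the tray and turn the tool so it closes across the row.

Run:
```python
from h import *
s=sensors.state();P=np.array(eyes.get_calibration("wrist")['pose'])
print(P, s['position'])
```

```text
[[ 0.4411  0.8629  0.2466  0.2118]
 [ 0.8975 -0.4234 -0.1237  0.5912]
 [-0.0023  0.2759 -0.9612  0.3741]
 [ 0.      0.      0.      1.    ]] [0.275  0.5608 0.2305]
```

Emit:
drive_tool(
  linear=[
    [0.4,-0.8,0.4],
    [0.4,-0.8,0.4],
    [0.4,-0.8,0.4],
    [0.4,-0.8,0.4],
    [0.4,-0.8,0.4],
  ],
  delta_rot=[
    [0,0,-1],
    [0,0,-1],
    [0,0,-1],
    [0,0,-1],
    [0,0,-1],
  ],
  claw=[1,1,1,1,1],
)

```text
t: 0.6
position: [0.3755, 0.3593, 0.3318]
tool_rot: [-0.0, 0.506, 0.863, -0.0]
wrist_force: [1.3, 0.1, 0.2]
grip_width: 0.0854
finger_force: 0.0
```

Emit:
drive_tool(
  linear=[
    [0.6,-0.5,0],
    [0.6,-0.5,0],
    [0.6,-0.5,0],
    [0.3,0,0],
    [0,0,0],
  ],
  delta_rot=[
    [0,0,-0.95],
    [0,0,-0.95],
    [0,0,-0.95],
    [0,0,0],
    [0,0,0],
  ],
  claw=[1,1,1,1,1],
)

```text
t: 1.1
position: [0.482, 0.2846, 0.3305]
tool_rot: [0.0, 0.645, 0.764, -0.001]
wrist_force: [-0.0, 0.6, 0.5]
grip_width: 0.0853
finger_force: 0.0
```

Run:
```python
from h import *
import pickle
s=sensors.state();c=eyes.get_calibration("wrist");im=eyes.grab_frame("wrist")[:,:,::-1]
cv2.imwrite("pics/w1.png",im);pickle.dump(c,open("w1.pkl","wb"));print(s['position'],yaw(s['tool_rot']),c['fx'],c['pose'],s['joint_positions'])
```

```text
[0.482  0.2846 0.3305] 0.16935434885816789 273.48706370643663 [[ 0.9859  0.1613  0.0453  0.4698]
 [ 0.1675 -0.947  -0.274   0.3533]
 [-0.0013  0.2777 -0.9607  0.474 ]
 [ 0.      0.      0.      1.    ]] [-0.6179  0.337   0.0591  1.4993 -0.0193  1.3067 -0.3877]
```

View pics/w1.png

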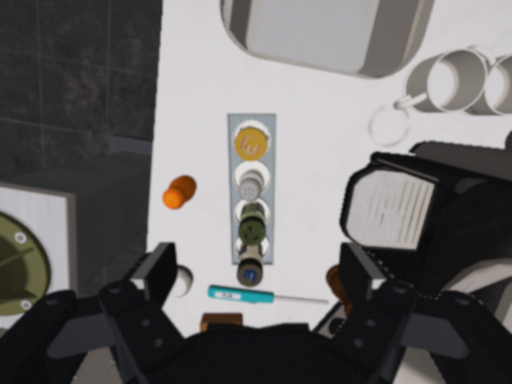

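The view shows the tray at columns 229–275 and rows 114–264. Caps are at yellow (251,144), salt (250,185), dark (252,222) and slim (250,272).

Run:
```python
from h import *
import pickle
c=pickle.load(open("w1.pkl","rb"));im=cv2.imread("pics/w1.png")
T=ray(c,[(229,114),(276,114),(273,264),(231,264)],.012);print("tray",T,T.mean(0));e=T[3]-T[0];print(np.arctan2(e[0],-e[1])*1)
hsv=cv2.cvtColor(im,cv2.COLOR_BGR2HSV)
def cen(m,n,z):
    m=cv2.morphologyEx(m,cv2.MORPH_OPEN,np.ones((2,2)))
    k=max(cv2.findContours(m,0,2)[0],key=cv2.contourArea);(u,v),r=cv2.minEnclosingCircle(k);print(n,(u,v),r,ray(c,[(u,v)],z))
def roi(m,a,b,x,y):
    o=np.zeros_like(m);o[b:y,a:x]=m[b:y,a:x];return o
cen(roi(cv2.inRange(hsv,(15,110,60),(32,255,255)),225,115,280,175),"sq",.106)
s=c=c
sc=eyes.get_calibration("scene")
f=lambda x,y:(120+x/4,160+y/4)
q=ray(sc,[f(95,465),f(137,500),f(213,462)],.008);print(q);d=q[2]-q[1];print("edge yaw",np.arctan2(d[1],d[0]));d=q[1]-q[0];print(np.arctan2(d[1],d[0]))
# scene caps tops centres
print("scene caps",ray(sc,[f(128,303),f(234,250),f(292,150),f(377,78)],.110))
z=6;A=cv2.resize(im[112:172,215:290],None,fx=z,fy=z,interpolation=cv2.INTER_CUBIC);B=cv2.resize(im[165:290,215:290],None,fx=4,fy=4,interpolation=cv2.INTER_CUBIC)
o=np.zeros((500,760,3),np.uint8);o[:360,:450]=A;o[:500,455:755]=B;cv2.imwrite("pics/c1.png",o)
```

```text
tray [[0.4225 0.3522 0.012 ]
 [0.4975 0.3649 0.012 ]
 [0.5424 0.0969 0.012 ]
 [0.464  0.0835 0.012 ]] [0.4816 0.2244 0.012 ]
0.153276526010054
sq (251.5, 144.85484313964844) 16.481172561645508 [[0.4671 0.3185 0.106 ]]
[[0.4928 0.3302 0.008 ]
 [0.4611 0.3341 0.008 ]
 [0.4509 0.2987 0.008 ]]
edge yaw -1.850376206821677
3.017774503012796
scene caps [[0.4555 0.3223 0.11  ]
 [0.446  0.2725 0.11  ]
 [0.4797 0.2018 0.11  ]
 [0.4907 0.1294 0.11  ]]
```

View pics/c1.png

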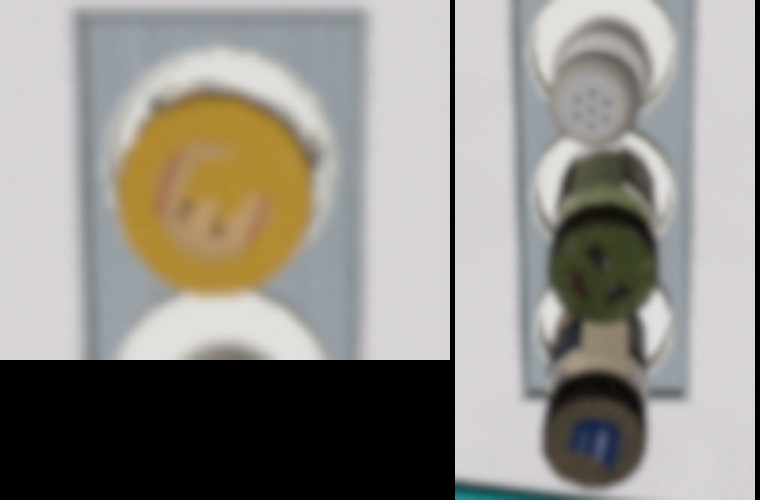

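The square jar's rear upper edge slopes about 18° down to the right, from crop (150,100) to (315,155), so its world yaw is about -0.15. The tops are at dark crop (602,265), slim (594,437) and salt (592,95).

Run:
```python
from h import *
import pickle
c=pickle.load(open("w1.pkl","rb"))
for n,uv,z in(("sq",(251,144.3),.106),("salt",(249.3,188.75),.094),("dark",(252,231.2),.111),("slim",(249.8,274.2),.111)): print(n,ray(c,[uv],z))
a=np.float64([(215+150/6,112+100/6),(215+315/6,112+155/6)]);w=ray(c,a,.085);d=w[1]-w[0];print(w,np.linalg.norm(d),np.arctan2(d[1],d[0]))
R=lambda a:np.array([[np.cos(a),-np.sin(a)],[np.sin(a),np.cos(a)]])
for y in(96,32,-32,-96):print("cup",np.array([.4816,.2244])+R(.163)@[0,y/1e3])
```

```text
sq [[0.4663 0.3191 0.106 ]]
salt [[0.4739 0.2556 0.094 ]]
dark [[0.4875 0.1986 0.111 ]]
slim [[0.4956 0.129  0.111 ]]
[[0.4477 0.3357 0.085 ]
 [0.4874 0.3298 0.085 ]] 0.040093767066667646 -0.14681402115235592
cup [0.466  0.3191]
cup [0.4764 0.256 ]
cup [0.4868 0.1928]
cup [0.4972 0.1297]
```

Emit:
drive_tool(
  linear=[
    [-0.08,0.17,-0.6],
    [-0.08,0.17,-0.6],
    [-0.08,0.17,-0.6],
    [-0.08,0.17,-0.6],
    [0,0,-0.6],
  ],
  delta_rot=[
    [0,0,-0.9],
    [0,0,-0.9],
    [0,0,-0.84],
    [0,0,0],
    [0,0,0],
  ],
  claw=[1,1,1,1,1],
)

```text
t: 1.65
position: [0.4615, 0.3229, 0.1801]
tool_rot: [-0.001, 0.755, 0.656, -0.0]
wrist_force: [-0.5, -0.1, -0.3]
grip_width: 0.0854
finger_force: 0.0
```

```bash
cat > snap.py <<'E'
from h import *
import pickle,sys
n=sys.argv[1];s=sensors.state();c=eyes.get_calibration("wrist");im=eyes.grab_frame("wrist")[:,:,::-1]
cv2.imwrite(f"pics/{n}.png",im);pickle.dump(c,open(n+".pkl","wb"));print(s['t'],s['position'],yaw(s['tool_rot']),s['wrist_force'],s['grip_width'],s['joint_positions'])
E
python3 snap.py w2
```

```text
1.65 [0.4615 0.3229 0.1801] -0.1391874038637819 [-0.4511 -0.1145 -0.2664] 0.08542198542236025 [-0.7196  0.4563  0.1003  1.7445 -0.0569  0.9438 -0.7353]
```

View pics/w2.png

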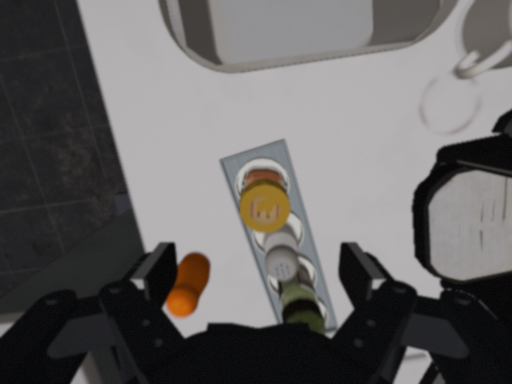

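The square jar's cap is at (265,207), with its amber body edge visible above it at rows 172–183. The orange shaker is at (188,285), clear of the fingers' path.

Run:
```python
from h import *
import pickle
c=pickle.load(open("w2.pkl","rb"));im=cv2.imread("pics/w2.png");hsv=cv2.cvtColor(im,cv2.COLOR_BGR2HSV)
m=cv2.inRange(hsv,(15,110,60),(32,255,255));m[:,:225]=0;m[:,300:]=0;m[:150]=0;m[245:]=0
k=max(cv2.findContours(m,0,2)[0],key=cv2.contourArea);e=cv2.fitEllipse(k);print(e,ray(c,[e[0]],.10),ray(c,[e[0]],.106))
print("orange",ray(c,[(183,300)],.09),ray(c,[(200,262)],.0))
cv2.imwrite("pics/c2.png",cv2.resize(im[140:290,215:345],None,fx=4,fy=4,interpolation=cv2.INTER_CUBIC))
```

```text
((264.00421142578125, 205.56243896484375), (49.7487678527832, 53.29159164428711), 166.70626831054688) [[0.4661 0.32   0.1   ]] [[0.4662 0.3219 0.106 ]]
orange [[0.3723 0.2297 0.09  ]] [[0.3694 0.222  0.    ]]
```

View pics/c2.png

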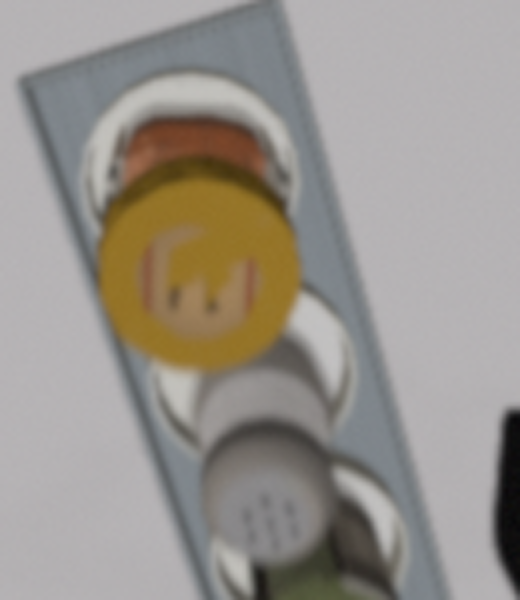

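Jar sides are now parallel to the tool. I'll descend and grip.

Emit:
drive_tool(
  linear=[
    [0.09,-0.06,-0.2],
    [0,0,-0.7],
    [0,0,-0.7],
    [0,0,-0.7],
    [0,0,-0.2],
  ],
  delta_rot=[
    [0,0,-0.15],
    [0,0,0],
    [0,0,0],
    [0,0,0],
    [0,0,0],
  ],
  claw=[1,1,1,1,1],
)

```text
t: 2.2
position: [0.4677, 0.3165, 0.0544]
tool_rot: [-0.0, 0.762, 0.647, -0.002]
wrist_force: [-0.4, -0.2, 1.5]
grip_width: 0.0853
finger_force: 0.0
```

Emit:
drive_tool(
  linear=[
    [0,0,0],
    [0,0,0],
    [0,0,0],
    [0,0,0],
    [0,0,0],
  ],
  delta_rot=[
    [0,0,0],
    [0,0,0],
    [0,0,0],
    [0,0,0],
    [0,0,0],
  ],
  claw=[0.7,0.6,0.5,0.4,0.3],
)

```text
t: 2.7
position: [0.4694, 0.318, 0.0582]
tool_rot: [-0.0, 0.762, 0.648, 0.002]
wrist_force: [-1.7, 0.3, 7.3]
grip_width: 0.0428
finger_force: 60.0
```

Emit:
drive_tool(
  linear=[
    [0,0,0],
    [0,0,0],
    [0,0,0],
    [0,0,0],
    [0,0,0],
  ],
  delta_rot=[
    [0,0,0],
    [0,0,0],
    [0,0,0],
    [0,0,0],
    [0,0,0],
  ],
  claw=[0.3,0.3,0.3,0.3,0.3],
)

```text
t: 3.2
position: [0.4694, 0.318, 0.0582]
tool_rot: [-0.0, 0.762, 0.648, 0.002]
wrist_force: [-1.6, 0.1, 8.0]
grip_width: 0.0426
finger_force: 60.0
```

Emit:
drive_tool(
  linear=[
    [0,0,0.2],
    [0,0,0.5],
    [0,0,0.8],
    [0,0,0.9],
    [0,-0.2,0.6],
  ],
  delta_rot=[
    [0,0,0],
    [0,0,0],
    [0,0,0],
    [0,0,0.1],
    [0,0,0.3],
  ],
  claw=[0.3,0.3,0.3,0.3,0.3],
)

```text
t: 3.7
position: [0.469, 0.3087, 0.2103]
tool_rot: [-0.0, 0.745, 0.667, 0.002]
wrist_force: [1.8, -0.1, -1.0]
grip_width: 0.0429
finger_force: 60.8
```

Emit:
drive_tool(
  linear=[
    [0,-0.5,0.6],
    [0,-0.8,0.5],
    [0,-0.8,0.5],
    [0,-0.8,0.4],
    [0,-0.8,0.3],
  ],
  delta_rot=[
    [0,0,0.5],
    [0,0,0.6],
    [0,0,0.6],
    [0,0,0.5],
    [0,0,0.2],
  ],
  claw=[0.3,0.3,0.3,0.3,0.3],
)

```text
t: 4.2
position: [0.4684, 0.1204, 0.3238]
tool_rot: [0.001, 0.642, 0.767, 0.001]
wrist_force: [0.0, 0.3, -0.7]
grip_width: 0.0422
finger_force: 60.7
```

Emit:
drive_tool(
  linear=[
    [0,-0.8,0.1],
    [0,-0.8,0],
    [0,-0.8,0],
    [0,-0.8,0],
    [0,-0.8,0],
  ],
  delta_rot=[
    [0,0,0],
    [0,0,0],
    [0,0,0],
    [0,0,0],
    [0,0,0],
  ],
  claw=[0.3,0.3,0.3,0.3,0.3],
)

```text
t: 4.7
position: [0.468, -0.0795, 0.3274]
tool_rot: [0.001, 0.643, 0.766, 0.001]
wrist_force: [1.6, -0.1, -1.4]
grip_width: 0.0425
finger_force: 60.7
```

Emit:
drive_tool(
  linear=[
    [0,-0.6,0],
    [0,-0.5,0],
    [0,-0.4,0],
    [0,-0.2,0],
    [0,0,0],
  ],
  delta_rot=[
    [0,0,0],
    [0,0,0],
    [0,0,0],
    [0,0,0],
    [0,0,0],
  ],
  claw=[0.3,0.3,0.3,0.3,0.3],
)

```text
t: 5.2
position: [0.4682, -0.164, 0.3268]
tool_rot: [0.0, 0.644, 0.765, -0.0]
wrist_force: [0.6, 0.1, -2.1]
grip_width: 0.0426
finger_force: 60.7
```

```bash
python3 snap.py w3
```

```text
5.2 [ 0.4682 -0.164   0.3268] 0.17174124525943182 [ 0.6278  0.1443 -2.0546] 0.042649152667062006 [ 0.069   0.2397  0.2864  1.6624 -0.0705  1.2491  0.5417]
```

View pics/w3.png

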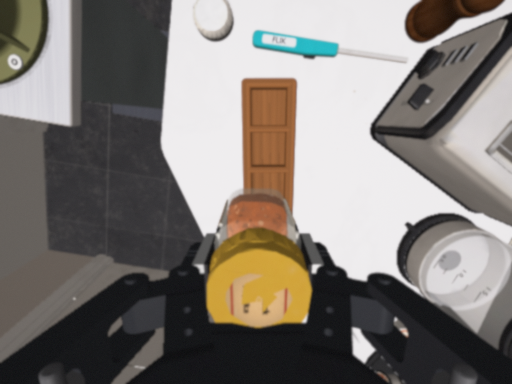

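The rack's left end is at row 78 and its top spans columns 243–297. Pocket 1 is at about rows 87–127 and pocket 2 at about 130–167. The jar is held upright.

Run:
```python
from h import *
im=cv2.imread("pics/w3.png");a=cv2.resize(im[70:195,230:310],None,fx=6,fy=6,interpolation=cv2.INTER_CUBIC)[:600]
b=cv2.resize(im[180:350,195:320],None,fx=2,fy=2);o=np.zeros((600,740,3),np.uint8);o[:,:480]=a;o[:340,485:735]=b;cv2.imwrite("pics/c3.png",o)
```

```text
(no output)
```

View pics/c3.png

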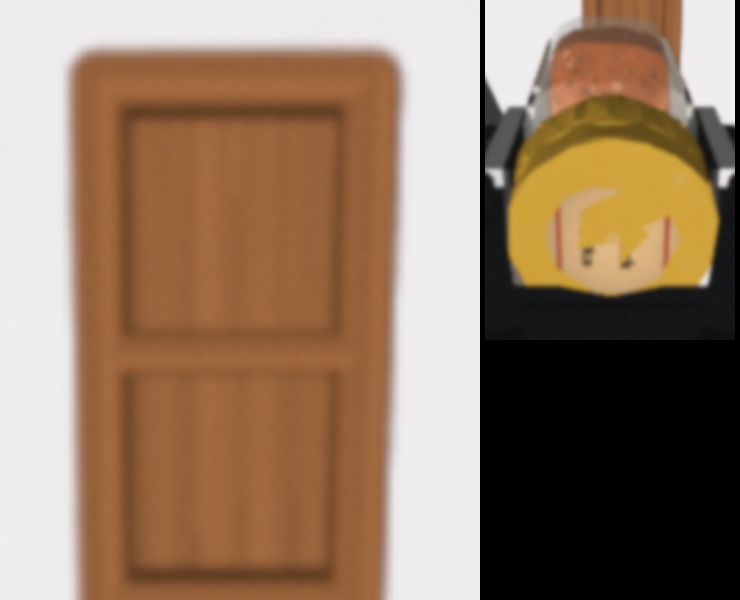

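Run:
```python
from h import *
import pickle
c=pickle.load(open("w3.pkl","rb"));f=lambda a:[(230+x/6,70+y/6) for x,y in a]
for q in([(123,108),(342,108),(342,335),(123,335)],[(127,371),(336,371),(334,577),(129,577)]):
    W=ray(c,f(q),.031);print(W.mean(0),np.linalg.norm(np.diff(W,axis=0),axis=1),[np.arctan2(*(W[b]-W[a])[1::-1])%(np.pi/2) for a,b in((0,1),(1,2),(3,2),(0,3))])
W=ray(c,f([(72,100),(80,590),(400,100),(384,590)]),.033);d=W[1]-W[0];e=W[3]-W[2];print(W,np.arctan2(-d[0],d[1])+0,[np.arctan2(v[1],v[0])%np.pi-np.pi/2 for v in(d,e)])
# jar in hand: cap centre (top z rel tcp: jar underside=TCPz-.052, top .048 above TCP)
s=sensors.state();z=s['position'][2]
print("cap", ray(c,[(195+612/2-243,180+218/2)],z-.052+.1), s['position'])
```

```text
[ 0.4696 -0.0761  0.031 ] [0.0548 0.0552 0.0568] [np.float64(0.17119914060446703), np.float64(0.1993887645084209), np.float64(0.17109525350562294), np.float64(0.16386535853075745)]
[ 0.4809 -0.1389  0.031 ] [0.0545 0.0542 0.0553] [np.float64(0.17107370695858834), np.float64(0.18900206363538707), np.float64(0.17097670413585112), np.float64(0.17435191685832718)]
[[ 0.4249 -0.0541  0.033 ]
 [ 0.4461 -0.1756  0.033 ]
 [ 0.5054 -0.0402  0.033 ]
 [ 0.5267 -0.1617  0.033 ]] -2.9686877565266903 [np.float64(0.17290489706310286), np.float64(0.17424547320933836)]
cap [[ 0.4672 -0.1606  0.3746]] [ 0.4685 -0.1626  0.3266]
```

Emit:
drive_tool(
  linear=[
    [0,0.4,-0.6],
    [0,0.5,-0.9],
    [0,0.4,-1],
    [0,0.3,-0.9],
    [0.03,0.1,-0.6],
  ],
  delta_rot=[
    [0,0,0],
    [0,0,0],
    [0,0,0],
    [0,0,0],
    [0,0,0],
  ],
  claw=[0.3,0.3,0.3,0.3,0.3],
)

```text
t: 5.75
position: [0.4688, -0.0759, 0.1289]
tool_rot: [-0.002, 0.641, 0.767, -0.0]
wrist_force: [-0.2, -0.1, -1.3]
grip_width: 0.0429
finger_force: 60.9
```

Emit:
drive_tool(
  linear=[
    [0,0,-0.2],
    [0,0,0],
    [0,0,0],
    [0,0,0],
    [0,0,0],
  ],
  delta_rot=[
    [0,0,0],
    [0,0,0],
    [0,0,0],
    [0,0,0],
    [0,0,0],
  ],
  claw=[0.3,0.3,0.3,0.3,0.3],
)

```text
t: 6.25
position: [0.471, -0.0804, 0.1225]
tool_rot: [0.001, 0.643, 0.766, 0.001]
wrist_force: [-0.6, -0.2, -0.8]
grip_width: 0.0426
finger_force: 60.9
```

Run:
```python
from h import *
s=sensors.state();print(s['position'],yaw(s['tool_rot']))
```

```text
[ 0.471  -0.0804  0.1225] 0.17361578729999602
```

Emit:
drive_tool(
  linear=[
    [-0.02,0.06,-0.1],
    [0,0,-0.3],
    [0,0,-0.3],
    [0,0,-0.2],
    [0,0,-0.1],
  ],
  delta_rot=[
    [0,0,0],
    [0,0,0],
    [0,0,0],
    [0,0,0],
    [0,0,0],
  ],
  claw=[0.3,0.3,0.3,0.3,0.3],
)

```text
t: 6.75
position: [0.4687, -0.0768, 0.0704]
tool_rot: [-0.0, 0.643, 0.766, -0.0]
wrist_force: [-0.5, -0.9, -0.3]
grip_width: 0.043
finger_force: 60.9
```

Emit:
drive_tool(
  linear=[
    [0,0,0],
    [0,0,-0.02],
    [0,0,-0.02],
    [0,0,-0.02],
    [0,0,0],
  ],
  delta_rot=[
    [0,0,0],
    [0,0,0],
    [0,0,0],
    [0,0,0],
    [0,0,0],
  ],
  claw=[0.3,0.3,0.3,0.3,0.3],
)

```text
t: 7.25
position: [0.4692, -0.077, 0.0683]
tool_rot: [0.0, 0.643, 0.766, 0.0]
wrist_force: [-0.6, 0.8, -1.2]
grip_width: 0.0433
finger_force: 60.9
```

Emit:
drive_tool(
  linear=[
    [0,0,-0.02],
    [0,0,-0.02],
    [0,0,-0.02],
    [0,0,0],
    [0,0,0],
  ],
  delta_rot=[
    [0,0,0],
    [0,0,0],
    [0,0,0],
    [0,0,0],
    [0,0,0],
  ],
  claw=[0.3,0.3,0.3,0.3,0.3],
)

```text
t: 7.75
position: [0.4691, -0.077, 0.0651]
tool_rot: [-0.0, 0.643, 0.766, -0.0]
wrist_force: [0.0, -0.0, -1.8]
grip_width: 0.0429
finger_force: 60.9
```

Emit:
drive_tool(
  linear=[
    [0,0,-0.02],
    [0,0,-0.01],
    [0,0,0],
    [0,0,0],
    [0,0,0],
  ],
  delta_rot=[
    [0,0,0],
    [0,0,0],
    [0,0,0],
    [0,0,0],
    [0,0,0],
  ],
  claw=[0.3,0.3,0.3,0.3,0.3],
)

```text
t: 8.25
position: [0.4692, -0.0771, 0.0642]
tool_rot: [0.0, 0.643, 0.766, 0.0]
wrist_force: [-2.5, -0.2, 7.6]
grip_width: 0.0429
finger_force: 61.8
```

Floor contact came exactly at the predicted height. I'll release and return for the salt.

Emit:
drive_tool(
  linear=[
    [0,0,0],
    [0,0,0],
    [0,0,0],
    [0,0,0],
    [0,0,0],
  ],
  delta_rot=[
    [0,0,0],
    [0,0,0],
    [0,0,0],
    [0,0,0],
    [0,0,0],
  ],
  claw=[0.6,0.7,0.8,0.9,1],
)

```text
t: 8.75
position: [0.4691, -0.077, 0.0636]
tool_rot: [-0.0, 0.643, 0.766, -0.0]
wrist_force: [-0.5, -0.3, 0.2]
grip_width: 0.0854
finger_force: 0.0
```

Emit:
drive_tool(
  linear=[
    [0,0,0.2],
    [0,0,0.5],
    [0,0,0.8],
    [0,0,0.9],
    [0,0.2,0.8],
  ],
  delta_rot=[
    [0,0,0],
    [0,0,0],
    [0,0,0],
    [0,0,0],
    [0,0,0],
  ],
  claw=[1,1,1,1,1],
)

```text
t: 9.25
position: [0.4688, -0.0683, 0.2265]
tool_rot: [0.001, 0.644, 0.765, -0.0]
wrist_force: [1.0, 0.5, 0.2]
grip_width: 0.0857
finger_force: 0.0
```

Emit:
drive_tool(
  linear=[
    [0,0.6,0],
    [0,0.9,0],
    [0,0.9,0],
    [0,0.9,0],
    [0,0.9,0],
  ],
  delta_rot=[
    [0,0,0],
    [0,0,0],
    [0,0,0],
    [0,0,0],
    [0,0,0],
  ],
  claw=[1,1,1,1,1],
)

```text
t: 9.75
position: [0.4688, 0.1446, 0.2246]
tool_rot: [0.0, 0.643, 0.766, 0.0]
wrist_force: [1.2, -0.6, -0.7]
grip_width: 0.0857
finger_force: 0.0
```

Emit:
drive_tool(
  linear=[
    [0.05,0.9,0],
    [0.05,0.7,0],
    [0,0.4,0],
    [0,0.2,0],
    [0,0,0],
  ],
  delta_rot=[
    [0,0,0],
    [0,0,0],
    [0,0,0],
    [0,0,0],
    [0,0,0],
  ],
  claw=[1,1,1,1,1],
)

```text
t: 10.25
position: [0.4738, 0.2539, 0.2239]
tool_rot: [-0.0, 0.642, 0.767, 0.0]
wrist_force: [1.0, 0.1, -0.1]
grip_width: 0.0855
finger_force: 0.0
```

```bash
python3 snap.py w4
python3 - <<'E'
from h import *
a=eyes.grab_frame("scene")[:,:,::-1];w=cv2.imread("pics/w4.png")
o=np.zeros((384,780,3),np.uint8);o[:,:400]=w[:,60:460];o[:,400:]=cv2.resize(a[80:240,190:350],(380,384));cv2.imwrite("pics/c4.png",o)
E
```

```text
10.25 [0.4738 0.2539 0.2239] 0.17604616247923174 [ 0.9505  0.0735 -0.08  ] 0.08547533579540625 [-0.6269  0.3765  0.1281  1.7463 -0.0552  1.0223 -0.3028]
```

View pics/c4.png

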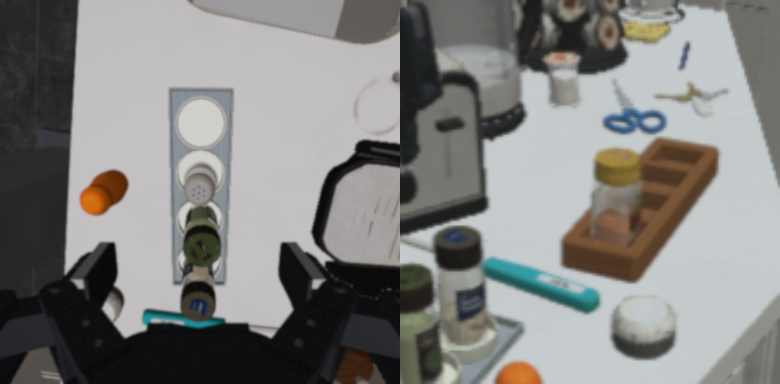

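The square jar stands upright in the leftmost pocket. In the wrist view, the salt top is at (259,190), dark at (262,244) and slim at (258,304).

Run:
```python
from h import *
import pickle
c=pickle.load(open("w4.pkl","rb"))
for n,uv,z in(("cup",(260.5,122),.019),("salt",(259.5,190),.094),("dark",(262.5,245),.111),("slim",(258.5,304),.111)): print(n,ray(c,[uv],z))
```

```text
cup [[0.4651 0.3191 0.019 ]]
salt [[0.4752 0.2529 0.094 ]]
dark [[0.4877 0.2003 0.111 ]]
slim [[0.4961 0.1293 0.111 ]]
```

Emit:
drive_tool(
  linear=[
    [0,0,-0.5],
    [0,0,-0.9],
    [0,0,-0.9],
    [0,0,-0.8],
    [0,0,-0.4],
  ],
  delta_rot=[
    [0,0,0],
    [0,0,0],
    [0,0,0],
    [0,0,0],
    [0,0,0],
  ],
  claw=[1,1,1,1,1],
)

```text
t: 10.85
position: [0.4731, 0.25, 0.046]
tool_rot: [-0.0, 0.644, 0.765, -0.002]
wrist_force: [-0.7, 0.1, -0.5]
grip_width: 0.0855
finger_force: 0.0
```

Emit:
drive_tool(
  linear=[
    [0,0,0],
    [0,0,0],
    [0,0,0],
    [0,0,0],
    [0,0,0],
  ],
  delta_rot=[
    [0,0,0],
    [0,0,0],
    [0,0,0],
    [0,0,0],
    [0,0,0],
  ],
  claw=[0.8,0.7,0.6,0.5,0.4],
)

```text
t: 11.35
position: [0.475, 0.2534, 0.0503]
tool_rot: [0.0, 0.643, 0.766, 0.001]
wrist_force: [-2.4, -0.9, 9.2]
grip_width: 0.0354
finger_force: 45.4
```

Emit:
drive_tool(
  linear=[
    [0,0,0],
    [0,0,0],
    [0,0,0],
    [0,0,0],
    [0,0,0],
  ],
  delta_rot=[
    [0,0,0],
    [0,0,0],
    [0,0,0],
    [0,0,0],
    [0,0,0],
  ],
  claw=[0.3,0.3,0.3,0.3,0.3],
)

```text
t: 11.85
position: [0.4749, 0.2533, 0.0504]
tool_rot: [0.0, 0.643, 0.766, 0.001]
wrist_force: [-1.5, 0.1, 10.5]
grip_width: 0.0349
finger_force: 57.0
```

The grip width of 35 mm means the pads are on the dome shoulder, which is too insecure. I'll release, take the dark jar first, then grip the salt lower once its neighbour is gone.

Emit:
drive_tool(
  linear=[
    [0,0,0],
    [0,0,0],
    [0,0,0],
    [0,0,0],
    [0,0,0],
  ],
  delta_rot=[
    [0,0,0],
    [0,0,0],
    [0,0,0],
    [0,0,0],
    [0,0,0],
  ],
  claw=[0.5,0.6,0.8,1,1],
)

```text
t: 12.35
position: [0.4741, 0.253, 0.0486]
tool_rot: [-0.0, 0.643, 0.766, -0.0]
wrist_force: [-0.4, 0.5, 0.1]
grip_width: 0.0856
finger_force: 0.0
```

Emit:
drive_tool(
  linear=[
    [0,0,0.2],
    [0,0,0.6],
    [0,0,0.8],
    [0.1,-0.4,0.4],
    [0.1,-0.6,0],
  ],
  delta_rot=[
    [0,0,0],
    [0,0,0],
    [0,0,0],
    [0,0,0],
    [0,0,0],
  ],
  claw=[1,1,1,1,1],
)

```text
t: 12.85
position: [0.4859, 0.2051, 0.1525]
tool_rot: [0.001, 0.642, 0.767, 0.003]
wrist_force: [0.6, 0.3, -0.4]
grip_width: 0.0854
finger_force: 0.0
```

Emit:
drive_tool(
  linear=[
    [0.05,-0.1,0],
    [0,0,0],
    [0,0,0],
    [0,0,0],
    [0,0,0],
  ],
  delta_rot=[
    [0,0,0],
    [0,0,0],
    [0,0,0],
    [0,0,0],
    [0,0,0],
  ],
  claw=[1,1,1,1,1],
)

```text
t: 13.35
position: [0.4862, 0.199, 0.1483]
tool_rot: [-0.0, 0.642, 0.766, -0.0]
wrist_force: [0.5, -0.1, -0.3]
grip_width: 0.0855
finger_force: 0.0
```

```bash
python3 snap.py w5
```

```text
13.35 [0.4862 0.199  0.1483] 0.17582822567165704 [ 0.5453 -0.1082 -0.3225] 0.0854547396907807 [-0.5189  0.4412  0.1216  1.882  -0.0712  0.8231 -0.1845]
```

View pics/w5.png

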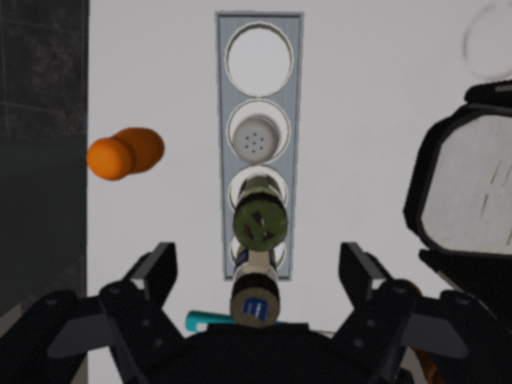

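Salt still stands upright at (255,142). The dark top is at (262,223) and the slim top at (255,306).

Run:
```python
from h import *
import pickle
c=pickle.load(open("w5.pkl","rb"))
for n,uv,z in(("salt",(255.5,143),.094),("dark",(261.5,223),.111),("slim",(255.5,306),.111)): print(n,ray(c,[uv],z))
```

```text
salt [[0.4749 0.2508 0.094 ]]
dark [[0.4885 0.198  0.111 ]]
slim [[0.4962 0.1291 0.111 ]]
```

Emit:
drive_tool(
  linear=[
    [0.04,0,-0.3],
    [0,0,-0.5],
    [0,0,-0.6],
    [0,0,-0.4],
    [0,0,-0.1],
  ],
  delta_rot=[
    [0,0,0],
    [0,0,0],
    [0,0,0],
    [0,0,0],
    [0,0,0],
  ],
  claw=[1,1,1,1,1],
)

```text
t: 13.9
position: [0.4872, 0.198, 0.0515]
tool_rot: [-0.001, 0.643, 0.766, -0.002]
wrist_force: [-0.5, -0.3, -0.7]
grip_width: 0.0853
finger_force: 0.0
```

Emit:
drive_tool(
  linear=[
    [0,0,0],
    [0,0,0],
    [0,0,0],
    [0,0,0],
    [0,0,0],
  ],
  delta_rot=[
    [0,0,0],
    [0,0,0],
    [0,0,0],
    [0,0,0],
    [0,0,0],
  ],
  claw=[0.8,0.7,0.6,0.5,0.4],
)

```text
t: 14.4
position: [0.489, 0.1982, 0.0547]
tool_rot: [0.0, 0.643, 0.766, 0.001]
wrist_force: [-1.7, 0.1, 5.5]
grip_width: 0.0397
finger_force: 59.3
```

Emit:
drive_tool(
  linear=[
    [0,0,0],
    [0,0,0],
    [0,0,0],
    [0,0,0],
    [0,0,0],
  ],
  delta_rot=[
    [0,0,0],
    [0,0,0],
    [0,0,0],
    [0,0,0],
    [0,0,0],
  ],
  claw=[0.3,0.3,0.3,0.3,0.3],
)

```text
t: 14.9
position: [0.4891, 0.1983, 0.0547]
tool_rot: [0.0, 0.643, 0.766, 0.001]
wrist_force: [-1.8, -0.2, 4.7]
grip_width: 0.0394
finger_force: 59.3
```

Emit:
drive_tool(
  linear=[
    [0,0,0.2],
    [0,0,0.5],
    [0,0,0.8],
    [0,0,0.9],
    [0,-0.2,0.6],
  ],
  delta_rot=[
    [0,0,0],
    [0,0,0],
    [0,0,0],
    [0,0,0],
    [0,0,0],
  ],
  claw=[0.3,0.3,0.3,0.3,0.3],
)

```text
t: 15.4
position: [0.4891, 0.1894, 0.2073]
tool_rot: [0.0, 0.642, 0.767, 0.002]
wrist_force: [0.8, 0.4, -0.7]
grip_width: 0.0395
finger_force: 60.2
```

Emit:
drive_tool(
  linear=[
    [0,-0.5,0.2],
    [0,-0.8,0],
    [0,-0.9,0],
    [0,-0.9,0],
    [0,-0.9,0],
  ],
  delta_rot=[
    [0,0,0],
    [0,0,0],
    [0,0,0],
    [0,0,0],
    [0,0,0],
  ],
  claw=[0.3,0.3,0.3,0.3,0.3],
)

```text
t: 15.9
position: [0.4882, -0.0136, 0.2146]
tool_rot: [0.0, 0.643, 0.766, 0.0]
wrist_force: [1.7, -0.9, -1.1]
grip_width: 0.0396
finger_force: 60.2
```

Emit:
drive_tool(
  linear=[
    [0,-0.9,0],
    [0,-0.9,0],
    [0,-0.9,0],
    [0,-0.7,0],
    [0,-0.4,0],
  ],
  delta_rot=[
    [0,0,0],
    [0,0,0],
    [0,0,0],
    [0,0,0],
    [0,0,0],
  ],
  claw=[0.3,0.3,0.3,0.3,0.3],
)

```text
t: 16.4
position: [0.4876, -0.2057, 0.2145]
tool_rot: [0.001, 0.644, 0.765, -0.0]
wrist_force: [0.6, 0.4, -1.3]
grip_width: 0.0397
finger_force: 60.2
```

Emit:
drive_tool(
  linear=[
    [0,0,-0.2],
    [0,0,-0.5],
    [0,0,-0.5],
    [0,0,-0.2],
    [0,0,0],
  ],
  delta_rot=[
    [0,0,0],
    [0,0,0],
    [0,0,0],
    [0,0,0],
    [0,0,0],
  ],
  claw=[0.3,0.3,0.3,0.3,0.3],
)

```text
t: 16.9
position: [0.4879, -0.2008, 0.1427]
tool_rot: [-0.001, 0.643, 0.766, -0.0]
wrist_force: [-0.4, -0.4, -0.7]
grip_width: 0.0397
finger_force: 60.2
```

Emit:
drive_tool(
  linear=[
    [0.08,-0.02,-0.1],
    [0,0,-0.4],
    [0,0,-0.3],
    [0,0,-0.1],
    [0,0,0],
  ],
  delta_rot=[
    [0,0,0],
    [0,0,0],
    [0,0,0],
    [0,0,0],
    [0,0,0],
  ],
  claw=[0.3,0.3,0.3,0.3,0.3],
)

```text
t: 17.4
position: [0.493, -0.2029, 0.0988]
tool_rot: [0.0, 0.643, 0.766, 0.0]
wrist_force: [-0.4, -0.6, -1.1]
grip_width: 0.0397
finger_force: 60.2
```

```bash
python3 snap.py w6
```

```text
17.4 [ 0.493  -0.2029  0.0988] 0.17433498619730736 [-0.3658 -0.5902 -1.1144] 0.03966958337400565 [ 0.2055  0.5226  0.2078  1.9203 -0.1579  0.7142  0.6803]
```

View pics/w6.png

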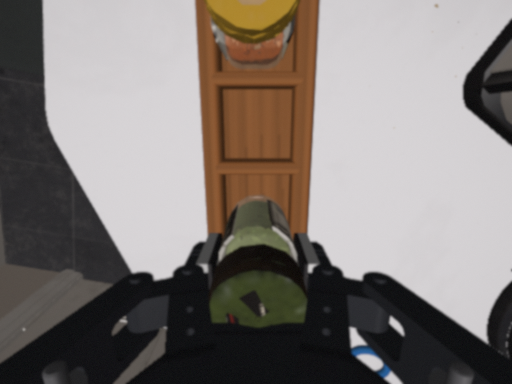

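The jar hangs over pocket 3, whose left edge is at row 174. Pocket 2 spans columns 220–294 and rows 86–159.

Run:
```python
from h import *
import pickle
c=pickle.load(open("w6.pkl","rb"))
p=ray(c,[(220,86),(296,86),(292,159),(222,159)],.031);print(p.mean(0),np.linalg.norm(np.diff(p,axis=0),axis=1))
q=ray(c,[(223,174),(291.5,174)],.031);print(q.mean(0)+np.array([np.sin(.174),-np.cos(.174),0])*.027)
```

```text
[ 0.4808 -0.1381  0.031 ] [0.0549 0.0528 0.0541]
[ 0.4919 -0.2023  0.031 ]
```

Emit:
drive_tool(
  linear=[
    [-0.02,0,-0.15],
    [0,0,-0.25],
    [0,0,-0.2],
    [0,0,-0.1],
    [0,0,0],
  ],
  delta_rot=[
    [0,0,0],
    [0,0,0],
    [0,0,0],
    [0,0,0],
    [0,0,0],
  ],
  claw=[0.3,0.3,0.3,0.3,0.3],
)

```text
t: 17.95
position: [0.491, -0.2027, 0.0625]
tool_rot: [-0.001, 0.643, 0.766, -0.0]
wrist_force: [0.4, 0.3, -1.9]
grip_width: 0.0398
finger_force: 60.2
```

Emit:
drive_tool(
  linear=[
    [0,0,0],
    [0,0,-0.02],
    [0,0,-0.01],
    [0,0,0],
    [0,0,0],
  ],
  delta_rot=[
    [0,0,0],
    [0,0,0],
    [0,0,0],
    [0,0,0],
    [0,0,0],
  ],
  claw=[0.3,0.3,0.3,0.3,0.3],
)

```text
t: 18.45
position: [0.4917, -0.203, 0.0623]
tool_rot: [0.0, 0.643, 0.766, 0.0]
wrist_force: [-0.6, 0.3, -1.2]
grip_width: 0.04
finger_force: 60.2
```

Emit:
drive_tool(
  linear=[
    [0,0,-0.02],
    [0,0,-0.02],
    [0,0,-0.01],
    [0,0,0],
    [0,0,0],
  ],
  delta_rot=[
    [0,0,0],
    [0,0,0],
    [0,0,0],
    [0,0,0],
    [0,0,0],
  ],
  claw=[0.3,0.3,0.3,0.3,0.3],
)

```text
t: 18.95
position: [0.4917, -0.2031, 0.0607]
tool_rot: [0.0, 0.643, 0.766, 0.0]
wrist_force: [-2.3, 1.9, 10.7]
grip_width: 0.0398
finger_force: 61.1
```

Emit:
drive_tool(
  linear=[
    [0,0,0],
    [0,0,0],
    [0,0,0],
    [0,0,0],
    [0,0,0],
  ],
  delta_rot=[
    [0,0,0],
    [0,0,0],
    [0,0,0],
    [0,0,0],
    [0,0,0],
  ],
  claw=[0.6,0.7,0.8,0.9,1],
)

```text
t: 19.45
position: [0.4916, -0.203, 0.0595]
tool_rot: [-0.0, 0.643, 0.766, -0.0]
wrist_force: [0.4, 0.3, 0.5]
grip_width: 0.0855
finger_force: 0.0
```

Emit:
drive_tool(
  linear=[
    [0,0,0.2],
    [0,0,0.5],
    [0,0,0.8],
    [0,0,0.8],
    [0,0.2,0.6],
  ],
  delta_rot=[
    [0,0,0],
    [0,0,0],
    [0,0,0],
    [0,0,0],
    [0,0,0],
  ],
  claw=[1,1,1,1,1],
)

```text
t: 19.95
position: [0.4917, -0.1946, 0.2079]
tool_rot: [0.002, 0.644, 0.765, 0.0]
wrist_force: [0.1, 0.4, 0.8]
grip_width: 0.0853
finger_force: 0.0
```

Emit:
drive_tool(
  linear=[
    [0,0.5,0],
    [0,0.9,0],
    [0,0.9,0],
    [0,0.9,0],
    [0,0.9,0],
  ],
  delta_rot=[
    [0,0,0],
    [0,0,0],
    [0,0,0],
    [0,0,0],
    [0,0,0],
  ],
  claw=[1,1,1,1,1],
)

```text
t: 20.45
position: [0.4914, 0.0136, 0.2055]
tool_rot: [0.0, 0.643, 0.766, 0.0]
wrist_force: [1.6, 0.1, -0.3]
grip_width: 0.0853
finger_force: 0.0
```

Emit:
drive_tool(
  linear=[
    [-0.1,0.9,0],
    [-0.1,0.9,0],
    [-0.1,0.9,0],
    [-0.05,0.9,0],
    [0,0.7,0],
  ],
  delta_rot=[
    [0,0,0],
    [0,0,0],
    [0,0,0],
    [0,0,0],
    [0,0,0],
  ],
  claw=[1,1,1,1,1],
)

```text
t: 20.95
position: [0.4732, 0.23, 0.2055]
tool_rot: [-0.0, 0.642, 0.767, 0.001]
wrist_force: [1.0, -0.4, 0.3]
grip_width: 0.0853
finger_force: 0.0
```

Emit:
drive_tool(
  linear=[
    [0,0.4,0],
    [0,0.1,-0.2],
    [0,0,-0.3],
    [0,0,-0.1],
    [0,0,0],
  ],
  delta_rot=[
    [0,0,0],
    [0,0,0],
    [0,0,0],
    [0,0,0],
    [0,0,0],
  ],
  claw=[1,1,1,1,1],
)

```text
t: 21.45
position: [0.4738, 0.2504, 0.1739]
tool_rot: [-0.0, 0.644, 0.765, -0.001]
wrist_force: [-0.5, 0.3, -0.5]
grip_width: 0.0857
finger_force: 0.0
```

```bash
python3 snap.py w7
python3 - <<'E'
from h import *
a=eyes.grab_frame("scene")[:,:,::-1];w=cv2.imread("pics/w7.png")
o=np.zeros((384,780,3),np.uint8);o[:,:400]=w[:,60:460];o[:,400:]=cv2.resize(a[80:240,190:350],(380,384));cv2.imwrite("pics/c7.png",o)
E
```

```text
21.45 [0.4738 0.2504 0.1739] 0.17246121713988874 [-0.5478  0.2781 -0.5436] 0.08568536573822841 [-0.6231  0.4266  0.1321  1.8212 -0.0688  0.9004 -0.2874]
```

View pics/c7.png

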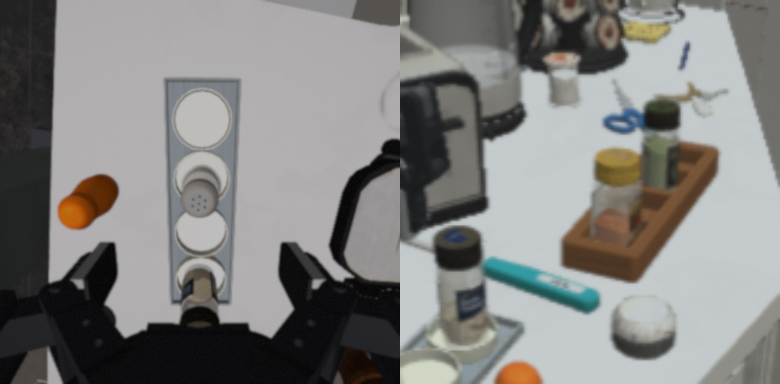

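Dark jar stands upright in pocket 3. The salt top is at wrist (259,202).

Run:
```python
from h import *
import pickle
c=pickle.load(open("w7.pkl","rb"))
print(ray(c,[(259.5,202)],.094),ray(c,[(259.5,202)],.09))
# base: shaker's far (upper) base edge vs cup
print(ray(c,[(261.5,118.5)],.019))
```

```text
[[0.4744 0.2515 0.094 ]] [[0.4746 0.2503 0.09  ]]
[[0.465  0.3195 0.019 ]]
```

Emit:
drive_tool(
  linear=[
    [0.01,0.02,-0.4],
    [0,0,-0.7],
    [0,0,-0.8],
    [0,0,-0.5],
    [0,0,-0.24],
  ],
  delta_rot=[
    [0,0,0],
    [0,0,0],
    [0,0,0],
    [0,0,0],
    [0,0,0],
  ],
  claw=[1,1,1,1,1],
)

```text
t: 22.05
position: [0.4741, 0.2522, 0.0411]
tool_rot: [-0.0, 0.643, 0.766, -0.001]
wrist_force: [-0.4, -0.3, 0.7]
grip_width: 0.0855
finger_force: 0.0
```

Emit:
drive_tool(
  linear=[
    [0,0,0],
    [0,0,0],
    [0,0,0],
    [0,0,0],
    [0,0,0],
  ],
  delta_rot=[
    [0,0,0],
    [0,0,0],
    [0,0,0],
    [0,0,0],
    [0,0,0],
  ],
  claw=[0.8,0.7,0.6,0.5,0.4],
)

```text
t: 22.55
position: [0.4752, 0.2535, 0.0443]
tool_rot: [0.0, 0.643, 0.766, 0.001]
wrist_force: [-2.0, -1.4, 9.4]
grip_width: 0.0361
finger_force: 58.7
```

Emit:
drive_tool(
  linear=[
    [0,0,0],
    [0,0,0],
    [0,0,0],
    [0,0,0],
    [0,0,0],
  ],
  delta_rot=[
    [0,0,0],
    [0,0,0],
    [0,0,0],
    [0,0,0],
    [0,0,0],
  ],
  claw=[0.3,0.3,0.3,0.3,0.3],
)

```text
t: 23.05
position: [0.4753, 0.2535, 0.0443]
tool_rot: [0.0, 0.643, 0.766, 0.001]
wrist_force: [-1.3, 0.1, 10.0]
grip_width: 0.0361
finger_force: 58.7
```

Emit:
drive_tool(
  linear=[
    [0,0,0.1],
    [0,0,0.2],
    [0,0,0.2],
    [0,0,0],
    [0,0,0],
  ],
  delta_rot=[
    [0,0,0],
    [0,0,0],
    [0,0,0],
    [0,0,0],
    [0,0,0],
  ],
  claw=[0.3,0.3,0.3,0.3,0.3],
)

```text
t: 23.55
position: [0.4748, 0.2532, 0.0681]
tool_rot: [0.0, 0.643, 0.766, 0.0]
wrist_force: [-0.7, -0.0, -1.8]
grip_width: 0.0357
finger_force: 59.3
```

Emit:
drive_tool(
  linear=[
    [0,0,0.4],
    [0,0,0.7],
    [0,0,0.8],
    [0,0,0.6],
    [0,0,0],
  ],
  delta_rot=[
    [0,0,0],
    [0,0,0],
    [0,0,0],
    [0,0,0],
    [0,0,0],
  ],
  claw=[0.3,0.3,0.3,0.3,0.3],
)

```text
t: 24.05
position: [0.4766, 0.2539, 0.1964]
tool_rot: [0.001, 0.643, 0.766, 0.003]
wrist_force: [0.5, 0.1, -1.7]
grip_width: 0.0364
finger_force: 59.5
```

```bash
python3 snap.py w8
python3 - <<'E'
from h import *
a=eyes.grab_frame("scene")[:,:,::-1];w=cv2.imread("pics/w8.png")
o=np.zeros((384,780,3),np.uint8);o[:,:400]=w[:,60:460];o[:,400:]=cv2.resize(a[60:330,60:327],(380,384));cv2.imwrite("pics/c8.png",o)
E
```

```text
24.05 [0.4766 0.2539 0.1964] 0.17408364149641306 [ 0.5013  0.1375 -1.6995] 0.03640903551152711 [-0.6297  0.4038  0.1368  1.7876 -0.0663  0.9477 -0.2913]
```

View pics/c8.png

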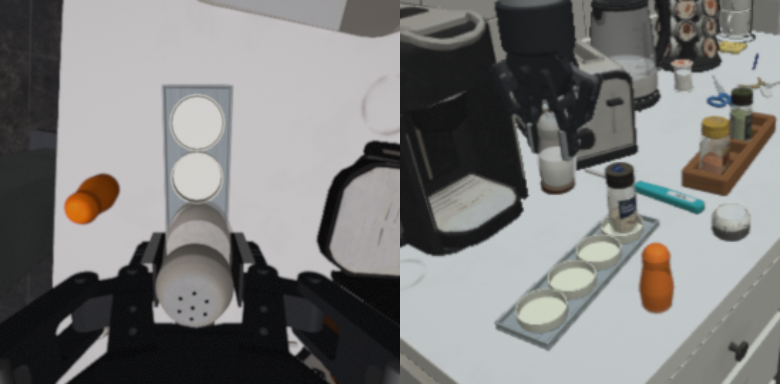

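The shaker is held nearly upright: dome at wrist crop (193,292), body base at (198,205). Both rack jars are standing.

Run:
```python
from h import *
import pickle
c=pickle.load(open("w8.pkl","rb"))
p=np.array([.4766,.2539,.1964]);u=p[2]-.0383
print(ray(c,[(253.5,297)],u+.088)-p)
R=np.array([[np.cos(.174),-np.sin(.174)],[np.sin(.174),np.cos(.174)]])
# project ideal axis offsets along row at base/back edge: far-base-edge point (row direction +y by 22mm)
for d in(-.004,-.002,0,.002,.004):
    b=p[:2]+R@[0,.022+d];t=p[:2]+R@[0,d]
    print(d,pix(c,[[*b,u],[*t,u+.09]]))
```

```text
[[-0.0027  0.0005  0.0497]]
-0.004 [[258.1697 196.3788]
 [259.9358 310.7806]]
-0.002 [[258.1685 193.5865]
 [259.9431 306.5251]]
0 [[258.1672 190.7779]
 [259.9504 302.2234]]
0.002 [[258.1659 187.953 ]
 [259.9577 297.875 ]]
0.004 [[258.1646 185.1116]
 [259.9652 293.4793]]
```

Emit:
drive_tool(
  linear=[
    [0,-0.2,0.2],
    [0,-0.5,0.2],
    [0,-0.8,0],
    [0,-0.8,0],
    [0,-0.8,0],
  ],
  delta_rot=[
    [0,0,0],
    [0,0,0],
    [0,0,0],
    [0,0,0],
    [0,0,0],
  ],
  claw=[0.3,0.3,0.3,0.3,0.3],
)

```text
t: 24.65
position: [0.4737, 0.0957, 0.2119]
tool_rot: [-0.001, 0.643, 0.766, -0.001]
wrist_force: [0.9, 0.7, -0.9]
grip_width: 0.0359
finger_force: 59.5
```

Emit:
drive_tool(
  linear=[
    [0,-0.8,0],
    [0,-0.8,0],
    [0,-0.8,0],
    [0,-0.8,0],
    [0,-0.7,0],
  ],
  delta_rot=[
    [0,0,0],
    [0,0,0],
    [0,0,0],
    [0,0,0],
    [0,0,0],
  ],
  claw=[0.3,0.3,0.3,0.3,0.3],
)

```text
t: 25.15
position: [0.4732, -0.0998, 0.212]
tool_rot: [-0.001, 0.644, 0.765, -0.001]
wrist_force: [0.3, -0.0, -0.8]
grip_width: 0.0361
finger_force: 59.5
```

Emit:
drive_tool(
  linear=[
    [0.08,-0.5,0],
    [0,-0.3,0],
    [0,0,0],
    [0,0,0],
    [0,0,0],
  ],
  delta_rot=[
    [0,0,0],
    [0,0,0],
    [0,0,0],
    [0,0,0],
    [0,0,0],
  ],
  claw=[0.3,0.3,0.3,0.3,0.3],
)

```text
t: 25.65
position: [0.4783, -0.1358, 0.2122]
tool_rot: [-0.001, 0.642, 0.766, -0.0]
wrist_force: [-0.6, 0.7, -1.1]
grip_width: 0.0358
finger_force: 59.5
```

Emit:
drive_tool(
  linear=[
    [0.04,0,-0.3],
    [0,0,-0.7],
    [0,0,-0.8],
    [0,0,-0.5],
    [0,0,-0.1],
  ],
  delta_rot=[
    [0,0,0],
    [0,0,0],
    [0,0,0],
    [0,0,0],
    [0,0,0],
  ],
  claw=[0.3,0.3,0.3,0.3,0.3],
)

```text
t: 26.15
position: [0.4789, -0.1351, 0.0901]
tool_rot: [-0.002, 0.642, 0.767, -0.001]
wrist_force: [0.4, 0.4, -1.0]
grip_width: 0.036
finger_force: 59.5
```

Emit:
drive_tool(
  linear=[
    [0,0,0],
    [0,0,0],
    [0,0,0],
    [0,0,0],
    [0,0,0],
  ],
  delta_rot=[
    [0,0,0],
    [0,0,0],
    [0,0,0],
    [0,0,0],
    [0,0,0],
  ],
  claw=[0.3,0.3,0.3,0.3,0.3],
)

```text
t: 26.65
position: [0.481, -0.137, 0.0934]
tool_rot: [0.001, 0.643, 0.766, 0.0]
wrist_force: [-0.5, 0.6, -1.2]
grip_width: 0.0361
finger_force: 59.5
```

Emit:
drive_tool(
  linear=[
    [0,0,-0.1],
    [0,0,-0.2],
    [0,0,-0.2],
    [0,0,-0.15],
    [0,0,-0.1],
  ],
  delta_rot=[
    [0,0,0],
    [0,0,0],
    [0,0,0],
    [0,0,0],
    [0,0,0],
  ],
  claw=[0.3,0.3,0.3,0.3,0.3],
)

```text
t: 27.15
position: [0.4801, -0.1369, 0.0539]
tool_rot: [-0.001, 0.643, 0.766, -0.0]
wrist_force: [-0.5, 0.2, -0.7]
grip_width: 0.036
finger_force: 59.6
```

Emit:
drive_tool(
  linear=[
    [0,0,-0.01],
    [0,0,-0.01],
    [0,0,0],
    [0,0,0],
    [0,0,0],
  ],
  delta_rot=[
    [0,0,0],
    [0,0,0],
    [0,0,0],
    [0,0,0],
    [0,0,0],
  ],
  claw=[0.3,0.3,0.3,0.3,0.3],
)

```text
t: 27.65
position: [0.4808, -0.137, 0.0544]
tool_rot: [0.0, 0.643, 0.766, 0.0]
wrist_force: [0.1, 0.2, -0.4]
grip_width: 0.036
finger_force: 59.5
```

Emit:
drive_tool(
  linear=[
    [0,0,-0.02],
    [0,0,-0.02],
    [0,0,-0.02],
    [0,0,0],
    [0,0,0],
  ],
  delta_rot=[
    [0,0,0],
    [0,0,0],
    [0,0,0],
    [0,0,0],
    [0,0,0],
  ],
  claw=[0.3,0.3,0.3,0.3,0.3],
)

```text
t: 28.15
position: [0.4806, -0.137, 0.0511]
tool_rot: [-0.0, 0.643, 0.766, -0.0]
wrist_force: [-0.7, -0.4, -1.0]
grip_width: 0.0361
finger_force: 59.5
```

Emit:
drive_tool(
  linear=[
    [0,0,-0.02],
    [0,0,0],
    [0,0,0],
    [0,0,0],
    [0,0,0],
  ],
  delta_rot=[
    [0,0,0],
    [0,0,0],
    [0,0,0],
    [0,0,0],
    [0,0,0],
  ],
  claw=[0.3,0.3,0.3,0.3,0.3],
)

```text
t: 28.65
position: [0.4807, -0.137, 0.0504]
tool_rot: [0.0, 0.643, 0.766, 0.0]
wrist_force: [-1.4, 0.3, 5.4]
grip_width: 0.036
finger_force: 60.6
```

Contact came as predicted. I'll release and go to the slim jar.

Emit:
drive_tool(
  linear=[
    [0,0,0],
    [0,0,0],
    [0,0,0],
    [0,0,0],
    [0,0,0],
  ],
  delta_rot=[
    [0,0,0],
    [0,0,0],
    [0,0,0],
    [0,0,0],
    [0,0,0],
  ],
  claw=[0.5,0.6,0.8,0.9,1],
)

```text
t: 29.15
position: [0.4806, -0.137, 0.0501]
tool_rot: [-0.0, 0.643, 0.766, -0.0]
wrist_force: [-0.0, -0.7, -0.1]
grip_width: 0.0854
finger_force: 0.0
```

Emit:
drive_tool(
  linear=[
    [0,0,0.2],
    [0,0,0.5],
    [0,0,0.8],
    [0,0,0.9],
    [0,0.1,0.6],
  ],
  delta_rot=[
    [0,0,0],
    [0,0,0],
    [0,0,0],
    [0,0,0],
    [0,0,0],
  ],
  claw=[1,1,1,1,1],
)

```text
t: 29.65
position: [0.481, -0.133, 0.2038]
tool_rot: [0.002, 0.643, 0.765, 0.001]
wrist_force: [0.4, 0.0, -0.6]
grip_width: 0.0858
finger_force: 0.0
```

Emit:
drive_tool(
  linear=[
    [0.1,0.6,0],
    [0.1,0.9,0],
    [0.1,0.9,0],
    [0,0.9,0],
    [0,0.9,0],
  ],
  delta_rot=[
    [0,0,0],
    [0,0,0],
    [0,0,0],
    [0,0,0],
    [0,0,0],
  ],
  claw=[1,1,1,1,1],
)

```text
t: 30.15
position: [0.4954, 0.0796, 0.201]
tool_rot: [0.0, 0.643, 0.766, 0.0]
wrist_force: [1.1, 0.6, -1.0]
grip_width: 0.0856
finger_force: 0.0
```

Emit:
drive_tool(
  linear=[
    [0,0.7,0],
    [0,0.3,-0.2],
    [0,0,-0.4],
    [0,0,-0.2],
    [0,0,0],
  ],
  delta_rot=[
    [0,0,0],
    [0,0,0],
    [0,0,0],
    [0,0,0],
    [0,0,0],
  ],
  claw=[1,1,1,1,1],
)

```text
t: 30.65
position: [0.4947, 0.1267, 0.159]
tool_rot: [-0.001, 0.643, 0.765, -0.001]
wrist_force: [-0.9, -0.0, 0.6]
grip_width: 0.0854
finger_force: 0.0
```

```bash
python3 snap.py w9
python3 - <<'E'
from h import *
a=eyes.grab_frame("scene")[:,:,::-1];w=cv2.imread("pics/w9.png")
o=np.zeros((384,780,3),np.uint8);o[:,:400]=w[:,60:460];o[:,400:]=cv2.resize(a[80:240,190:350],(380,384));cv2.imwrite("pics/c9.png",o)
E
```

```text
30.65 [0.4947 0.1267 0.159 ] 0.17275978994085148 [-0.8523 -0.0117  0.5954] 0.08544633302483827 [-0.431   0.4128  0.1876  1.9032 -0.0999  0.8376 -0.0188]
```

View pics/c9.png

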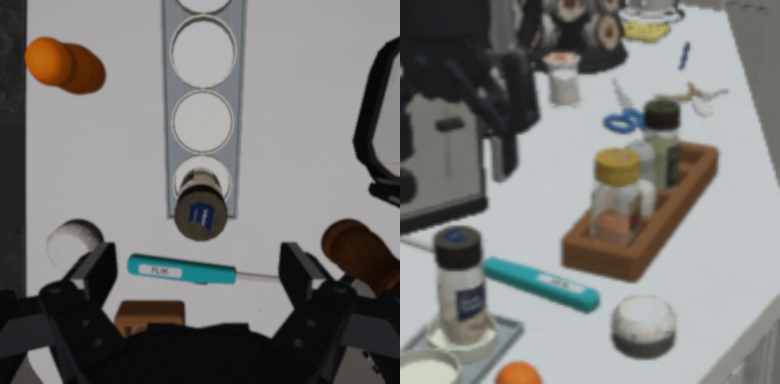

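The salt shaker stands in pocket 2. The slim top is at wrist (261,214). That was my 15th picture, one over the limit of 14, so I'll work from numbers only from here on.

Run:
```python
from h import *
import pickle
c=pickle.load(open("w9.pkl","rb"))
print(ray(c,[(261,214)],.111))
```

```text
[[0.4961 0.1285 0.111 ]]
```

Emit:
drive_tool(
  linear=[
    [0.02,0.02,-0.3],
    [0,0,-0.6],
    [0,0,-0.6],
    [0,0,-0.4],
    [0,0,-0.2],
  ],
  delta_rot=[
    [0,0,0],
    [0,0,0],
    [0,0,0],
    [0,0,0],
    [0,0,0],
  ],
  claw=[1,1,1,1,1],
)

```text
t: 31.25
position: [0.4965, 0.1282, 0.0543]
tool_rot: [-0.0, 0.643, 0.766, -0.0]
wrist_force: [0.0, -0.1, -0.4]
grip_width: 0.0859
finger_force: 0.0
```

Emit:
drive_tool(
  linear=[
    [0,0,0],
    [0,0,0],
    [0,0,0],
    [0,0,0],
    [0,0,0],
  ],
  delta_rot=[
    [0,0,0],
    [0,0,0],
    [0,0,0],
    [0,0,0],
    [0,0,0],
  ],
  claw=[0.8,0.7,0.6,0.5,0.4],
)

```text
t: 31.75
position: [0.4971, 0.1292, 0.0562]
tool_rot: [0.0, 0.643, 0.766, 0.001]
wrist_force: [-2.1, -0.9, 5.5]
grip_width: 0.0397
finger_force: 59.5
```

Emit:
drive_tool(
  linear=[
    [0,0,0],
    [0,0,0],
    [0,0,0],
    [0,0,0],
    [0,0,0],
  ],
  delta_rot=[
    [0,0,0],
    [0,0,0],
    [0,0,0],
    [0,0,0],
    [0,0,0],
  ],
  claw=[0.3,0.3,0.3,0.3,0.3],
)

```text
t: 32.25
position: [0.4971, 0.1292, 0.0562]
tool_rot: [0.0, 0.643, 0.766, 0.001]
wrist_force: [-1.6, -0.3, 6.4]
grip_width: 0.0397
finger_force: 59.5
```

Emit:
drive_tool(
  linear=[
    [0,0,0.2],
    [0,0,0.5],
    [0,0,0.8],
    [0,0,0.9],
    [0,-0.2,0.6],
  ],
  delta_rot=[
    [0,0,0],
    [0,0,0],
    [0,0,0],
    [0,0,0],
    [0,0,0],
  ],
  claw=[0.3,0.3,0.3,0.3,0.3],
)

```text
t: 32.75
position: [0.4971, 0.1203, 0.2088]
tool_rot: [0.001, 0.642, 0.767, 0.002]
wrist_force: [1.7, 0.5, -1.8]
grip_width: 0.0399
finger_force: 60.6
```

Emit:
drive_tool(
  linear=[
    [0,-0.5,0.2],
    [0,-0.8,0],
    [0,-0.9,0],
    [0,-0.9,0],
    [0,-0.9,0],
  ],
  delta_rot=[
    [0,0,0],
    [0,0,0],
    [0,0,0],
    [0,0,0],
    [0,0,0],
  ],
  claw=[0.3,0.3,0.3,0.3,0.3],
)

```text
t: 33.25
position: [0.4961, -0.0826, 0.2161]
tool_rot: [0.0, 0.643, 0.766, 0.0]
wrist_force: [1.4, 0.1, -1.9]
grip_width: 0.04
finger_force: 60.6
```

Emit:
drive_tool(
  linear=[
    [0.1,-0.9,0],
    [0.05,-0.9,0],
    [0,-0.9,0],
    [0,-0.6,0],
    [0,-0.4,0],
  ],
  delta_rot=[
    [0,0,0],
    [0,0,0],
    [0,0,0],
    [0,0,0],
    [0,0,0],
  ],
  claw=[0.3,0.3,0.3,0.3,0.3],
)

```text
t: 33.75
position: [0.5031, -0.2691, 0.2159]
tool_rot: [0.0, 0.644, 0.765, -0.001]
wrist_force: [-0.2, -0.1, -1.7]
grip_width: 0.0398
finger_force: 60.6
```

Emit:
drive_tool(
  linear=[
    [0,0,0],
    [0,0,0],
    [0,0,0],
    [0,0,0],
    [0,0,0],
  ],
  delta_rot=[
    [0,0,0],
    [0,0,0],
    [0,0,0],
    [0,0,0],
    [0,0,0],
  ],
  claw=[0.3,0.3,0.3,0.3,0.3],
)

```text
t: 34.25
position: [0.5044, -0.2649, 0.2153]
tool_rot: [-0.0, 0.642, 0.766, 0.0]
wrist_force: [-0.3, 1.2, -0.9]
grip_width: 0.0397
finger_force: 60.6
```

Emit:
drive_tool(
  linear=[
    [-0.02,0,-0.3],
    [0,0,-0.7],
    [0,0,-0.7],
    [0,0,-0.4],
    [0,0,-0.2],
  ],
  delta_rot=[
    [0,0,0],
    [0,0,0],
    [0,0,0],
    [0,0,0],
    [0,0,0],
  ],
  claw=[0.3,0.3,0.3,0.3,0.3],
)

```text
t: 34.75
position: [0.5024, -0.2648, 0.0983]
tool_rot: [-0.002, 0.643, 0.766, -0.0]
wrist_force: [0.1, -0.5, -1.3]
grip_width: 0.0397
finger_force: 60.6
```

Emit:
drive_tool(
  linear=[
    [0,0,0],
    [0,0,0],
    [0,0,0],
    [0,0,0],
    [0,0,0],
  ],
  delta_rot=[
    [0,0,0],
    [0,0,0],
    [0,0,0],
    [0,0,0],
    [0,0,0],
  ],
  claw=[0.3,0.3,0.3,0.3,0.3],
)

```text
t: 35.25
position: [0.5035, -0.2661, 0.1009]
tool_rot: [0.001, 0.643, 0.766, 0.0]
wrist_force: [-0.0, -0.3, -1.2]
grip_width: 0.0393
finger_force: 60.6
```

Emit:
drive_tool(
  linear=[
    [0,0.02,-0.15],
    [0,0,-0.25],
    [0,0,-0.2],
    [0,0,-0.1],
    [0,0,-0.02],
  ],
  delta_rot=[
    [0,0,0],
    [0,0,0],
    [0,0,0],
    [0,0,0],
    [0,0,0],
  ],
  claw=[0.3,0.3,0.3,0.3,0.3],
)

```text
t: 35.75
position: [0.5025, -0.2647, 0.0628]
tool_rot: [-0.001, 0.643, 0.766, -0.0]
wrist_force: [-0.3, 0.3, -2.0]
grip_width: 0.0397
finger_force: 60.6
```

Emit:
drive_tool(
  linear=[
    [0,0,0],
    [0,0,-0.01],
    [0,0,-0.01],
    [0,0,0],
    [0,0,0],
  ],
  delta_rot=[
    [0,0,0],
    [0,0,0],
    [0,0,0],
    [0,0,0],
    [0,0,0],
  ],
  claw=[0.3,0.3,0.3,0.3,0.3],
)

```text
t: 36.25
position: [0.5032, -0.265, 0.0633]
tool_rot: [0.0, 0.643, 0.766, 0.0]
wrist_force: [0.2, 0.3, -0.9]
grip_width: 0.0397
finger_force: 60.6
```

Emit:
drive_tool(
  linear=[
    [0,0,-0.02],
    [0,0,-0.01],
    [0,0,0],
    [0,0,0],
    [0,0,0],
  ],
  delta_rot=[
    [0,0,0],
    [0,0,0],
    [0,0,0],
    [0,0,0],
    [0,0,0],
  ],
  claw=[0.3,0.3,0.3,0.3,0.3],
)

```text
t: 36.75
position: [0.5033, -0.2651, 0.0623]
tool_rot: [0.0, 0.643, 0.766, 0.0]
wrist_force: [-1.1, 0.7, 6.1]
grip_width: 0.0396
finger_force: 61.2
```

Emit:
drive_tool(
  linear=[
    [0,0,0],
    [0,0,0],
    [0,0,0],
    [0,0,0],
    [0,0,0],
  ],
  delta_rot=[
    [0,0,0],
    [0,0,0],
    [0,0,0],
    [0,0,0],
    [0,0,0],
  ],
  claw=[0.5,0.6,0.8,0.9,1],
)

```text
t: 37.25
position: [0.5031, -0.265, 0.0616]
tool_rot: [-0.0, 0.643, 0.766, -0.0]
wrist_force: [-0.0, -0.3, -0.5]
grip_width: 0.0852
finger_force: 0.0
```

Emit:
drive_tool(
  linear=[
    [0,0,0.2],
    [0,0,0.5],
    [0,0,0.8],
    [0,0,0.9],
    [0,0,0.9],
  ],
  delta_rot=[
    [0,0,0],
    [0,0,0],
    [0,0,0],
    [0,0,0],
    [0,0,0],
  ],
  claw=[1,1,1,1,1],
)

```text
t: 37.75
position: [0.5027, -0.2649, 0.229]
tool_rot: [0.0, 0.643, 0.766, -0.0]
wrist_force: [1.5, -0.2, -0.4]
grip_width: 0.0854
finger_force: 0.0
```

Emit:
drive_tool(
  linear=[
    [0,0,0.6],
    [0,0,0.6],
    [0,0,0.3],
    [0,0,0],
    [0,0,0],
  ],
  delta_rot=[
    [0,0,0],
    [0,0,0],
    [0,0,0],
    [0,0,0],
    [0,0,0],
  ],
  claw=[1,1,1,1,1],
)

```text
t: 38.25
position: [0.5028, -0.2648, 0.3015]
tool_rot: [0.0, 0.643, 0.766, 0.0]
wrist_force: [0.4, 1.4, -0.1]
grip_width: 0.0853
finger_force: 0.0
```

```bash
python3 snap.py w10
python3 - <<'E'
from h import *
import pickle
c=pickle.load(open("w10.pkl","rb"));im=cv2.imread("pics/w10.png");hsv=cv2.cvtColor(im,cv2.COLOR_BGR2HSV)
exp=dict(sq=(.4697,-.076,.112,.025),salt=(.4808,-.139,.100,.012),dark=(.4919,-.202,.117,.02),slim=(.503,-.265,.117,.02))
rg=dict(sq=((15,110,60),(32,255,255)),salt=((0,0,50),(180,40,200)),dark=((28,40,20),(65,255,140)),slim=((0,0,0),(180,255,110)))
for n,(x,y,z,r) in exp.items():
    u,v=pix(c,[[x,y,z]])[0];R=32
    m=np.zeros(im.shape[:2],np.uint8);a,b=int(u),int(v);s=np.s_[max(0,b-R):b+R,a-R:a+R];m[s]=cv2.inRange(hsv[s],*rg[n])
    ks=cv2.findContours(m,0,2)[0]
    if ks:
        k=max(ks,key=cv2.contourArea);(cu,cv_),rr=cv2.minEnclosingCircle(k);print(n,"exp",(u,v),"got",(cu,cv_),rr,cv2.contourArea(k),ray(c,[(cu,cv_)],z)[0]-[x,y,z])
E
```

```text
38.25 [ 0.5028 -0.2648  0.3015] 0.17416150137537287 [ 0.3881  1.3911 -0.133 ] 0.08530994063649264 [ 0.2372  0.3783  0.3079  1.537  -0.1185  1.2447  0.7368]
sq exp (np.float64(258.2089118875934), np.float64(-1.0121922119352575)) got (256.0, 7.1724138259887695) 22.1911678314209 763.5 [-0.001  -0.0079 -0.    ]
salt exp (np.float64(258.2314273228821), np.float64(66.66950831180074)) got (256.5, 71.32857513427734) 17.678604125976562 772.5 [-0.0011 -0.0053 -0.    ]
dark exp (np.float64(258.28866247370763), np.float64(123.93532992195759)) got (256.8058776855469, 126.37059020996094) 16.46999168395996 776.0 [-0.0012 -0.003  -0.    ]
slim exp (np.float64(258.3180083829572), np.float64(177.98551909747522)) got (253.4398956298828, 169.9098358154297) 25.411348342895508 918.5 [-0.0076  0.0088 -0.    ]
```

Run:
```python
from h import *
import pickle
c=pickle.load(open("w10.pkl","rb"));g=cv2.cvtColor(cv2.imread("pics/w10.png"),cv2.COLOR_BGR2GRAY)
o=g[100:215,220:300];h=cv2.HoughCircles(cv2.resize(o,None,fx=4,fy=4),cv2.HOUGH_GRADIENT,1,60,param1=100,param2=25,minRadius=45,maxRadius=85)[0]
for x,y,r in h[:5]: p=(220+x/4,100+y/4);print(p,r/4,ray(c,[p],.117))
```

```text
(np.float32(257.625), np.float32(175.625)) 13.925 [[ 0.5017 -0.2623  0.117 ]]
```

```bash
python3 -c "
from station import workorder
print(workorder.job_done())"
```

```text
the job is handed in; nothing more can be done
None
```

All four seasonings (square jar, salt, dark, slim, left to right) are on their pocket floors and the job is handed in at about 38 s, upright by sight for the first three and by cap position only for the slim jar; I viewed 15 pictures, one over the limit of 14.

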